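# Index the dish carousel under the microscope and lock it with the cam

## Robot

A 7-joint arm with a two-finger parallel gripper is mounted at the origin on the work surface. World frame = base frame: x ahead of the robot, y to its left, z up, the work surface at z = 0. Lengths are in m, angles in rad, forces in N, time in s.
With the tool pointing down it reaches from about 0.35 to 0.9 m from the base axis. Payload 8.1 kg.
Tool frame: the origin (TCP) lies at the very end of the fingers, on their centre line; the grasp point (between the pads) lies 19 mm behind it; z points along the fingers, y is the direction in which the jaws open and shut (so a half turn about z gives the same grasp; the last joint's range is limited). The gripper opens to 92 mm and grips with 3 to 60 N. Pads are 19 mm wide; open, the fingers measure 130 mm over their backs; the gripper's body (75 mm by 190 mm) begins 47 mm behind the grasp point.
Start: joints at [1.143, 0.434, 0.025, 1.573, -0.012, 1.134, -0.075], TCP at [0.199, -0.592, 0.227] pointing down, gripper open.
Joint ranges: [-2.62, 2.62], [-0.44, 2.09], [-1.27, 1.32], [0.08, 2.57], [-1.32, 4.46], [0.12, 2], [-2.74, 2.74]. Speed limits (rad/s): [2.22, 2.22, 3.01, 3.01, 3.14, 3.14, 3.14].

## Interface

Orientations are given as a unit quaternion [w, x, y, z].
In Python, from station import env gives the robot as it stands.
- The arm moves only by the tool play_rows, never from a script. Its argument "commands" is a list that holds one entry, the list of rows, each a list of 6 numbers: the shift along the world's x, y, z in m, then the turn, a rotation vector about the world's x, y, z in degrees. In form: [[[x, y, z, ax, ay, az], ...]]. A call has 1 to 20 rows; each row is the pose to reach, as a shift and turn from the pose commanded when the call began; what a row does not reach only later rows make up. A row lasts 1/12 s, in which the tool goes at most 41.7 mm and 7.16 degrees, less where a joint would pass 70% of its speed; a pose out of reach is approached as far as the arm can. A call with a gripper value outside its range is refused whole. "fingers" is the closure, from 0 (fully open) to 1 (shut), set as the call begins (left out, the last holds). The fingers move at their own pace and stop on an object; "grip_force" is the grip in N (left out, the last holds). Time passes only in rows, so rows that repeat a pose let the fingers close. It gives the time, the measured TCP pose, the force and the opening at its end, in the units of the state.
- env.read_state(): the state, without advancing time (a new reading comes with each control period).
- env.capture(name): name is "side" or "top"; returns (picture, depth): 480x640x3 uint8, red, green, blue; 480x640 float32, m along the optical axis (not along the pixel's ray), 0 where there is no reading.
- env.camera_info(name): a dict with "fov_y" (degrees; the focal length in pixels is half the picture's height over the tangent of half this angle, whatever the lens; pixels are square), "cx", "cy" (the principal point, pixels), "xyz" and "orientation" of the camera in the world. Camera axes: x right, y up, looking along -z (the intrinsics and any distortion apply to the point x, -y, -z); pixel columns grow to the right and rows downward; lengths in m; the calibration is good to about 2 mm. A picture is of the moment at which its call begins. camera_info takes no time and is no camera call.
- env.job_done(): hands the job in, once; it reports no verdict.
Trained networks look in the newest picture that a camera, given by its name, has taken for a name from the list of things; names that differ only in an ending like _2 or _b are one class to them, and where a whole thing is asked for, a point or a joint stands for the part that bears it (a point fixed in the world has none). Each returns a list of dicts, best first, with "conf" (0 to 1); they miss things now and then, are a little off and sometimes report something else, mostly with a low value. They report only what shows in the picture. A call takes as long as a camera call. They do not tell look-alikes from the thing itself.
- env.find_in(camera, label): "at" ([x, y, z] in m, in world coordinates, good to about 4 mm: the middle of the surface that is visible of it).
- env.spot_point(camera, label): "at" ([x, y, z] in m, in world coordinates, good to about 4 mm: a listed point, or the origin of a listed thing).
The state is a dict: "time_s": time; "joint_pos": joint angles; "joint_vel": joint speeds; "joint_efforts": joint torques, N m; "position": TCP position; "tcp_rot": TCP orientation; "ft_force": force on the tool from outside, world axes, zero at the start; "wrist_torque": the same for the moment, N m; "grip_width": finger opening in m.
Only numpy, scipy, OpenCV 4.12 (cv2) and the standard library are available. Lean on these libraries where they do the work, as an engineer would, in place of code of your own. Each camera call takes 0.05 s, during which the arm holds its last target. There are 200 camera calls.

## Task

Turn the dish carousel by one click, whichever way brings the tall lidded glass pot under the microscope's lens, and let it settle in its detent. Only then crank the leaning cam counter-clockwise by its black handle, slowly, until the plunger's roller rests on the flat dwell of the cam's nose with the plunger pushed fully out into the rim of the carousel, and let go so that it stays there. Keep the pot upright in its nest and leave the other things where they are.

Things in the scene. Friction and masses are not known exactly. Their poses are not given: they have to be found in the camera images.
- station: White base plate, 250 mm (x) by 660 mm (y), top 12 mm above the table, that carries everything fixed: carousel, microscope, cam unit and lamp. Its origin is on the table; its x points away from the robot and its y to the left when its yaw is 0. It only lies at a different place and yaw (up to 0.2 rad) each time.
- carousel_centre (a point): Centre of the carousel, on the top face of its disc, 75 mm above the table. Aluminium disc 216 mm across; six round nests on a 68 mm radius every 60 degrees, each with three 8 mm high pins that hold a dish; six upright steel pegs on a 100 mm radius half-way between the nests; dark forks stick out to 119 mm radius at each nest.
- carousel (a joint): Turn of the carousel (rad) from its start, positive counter-clockwise from above; free from -1.5 to 1.5. A spring ball clicks it into a detent every 60 degrees (-1.047, 0, 1.047), pulling in over about the last 15 degrees. Turning takes about 2 N at a peg. It starts at 0, in a detent, with the pot one place to one side or the other of the microscope.
- peg_near (a point): Middle (23 mm above the disc) of the upright steel peg that is nearest the robot at the start (carousel's -x side in the station's frame). Peg 12 mm across, standing 40 mm above the disc, top 115 mm above the table. Push it or pinch it to turn the carousel; there are 25 mm free on each side of it.
- peg_right (a point): The same for the next peg counter-clockwise, which at the start lies 60 degrees further round, towards the cam unit.
- pot_mid (a point): Centre (half-way up) of the tall glass pot with an aluminium lid: 53 mm across, 46 mm high; it stands loose in a carousel nest. All the other dishes are 14 mm high.
- dish_a_mid (a point): Centre of a flat clear dish with lid, 52 mm across, 14 mm high, loose in a carousel nest.
- dish_b_mid (a point): Centre of another such flat dish, in the nest nearest the cam unit.
- view_point (a point): Point straight under the microscope's black lens, at the height of the carousel's top face, on its left (+y) side, 68 mm from the carousel's centre. The lens's lower end is 186 mm above the table; the white microscope head reaches out about 40 mm round it and its eyepieces point away from the robot; its black column stands 130 mm further left.
- cam_axis (a point): Centre of the 12 mm thick steel cam, on the crank's axis, 85 mm above the table. Its z is the crank's axis, pointing out of the cam unit and leaning 30 degrees from vertical towards the robot; its x points up the slope away from the robot, its y left along the plunger. The cam lies in this x-y plane: a 24 mm radius round with a nose.
- cam_nose (a point): Middle of the cam nose's rim, an arc of 34 mm radius about the axis and 48 degrees long: the flat dwell. It faces the plunger's roller (brass, 16 mm across, on the +y side of cam_axis) when crank is 2.20.
- lamp (a point): Centre of the underside of the white lamp bar, 250 mm long in the station's y, 50 mm deep, 22 mm thick, on a post at its right end. It hangs over the upper half of the handle's circle, about 318 mm above the table: a tool pointing straight down strikes it there, a tool along the crank's axis goes clear.
- crank (a joint): Turn of the crank (rad), positive counter-clockwise seen from the handle's side; stops at -0.2 and 3.6. The handle lies at (crank - 120 degrees) from cam_axis's x towards its y. Roller on the low round below 0.9, rising to 1.78, on the dwell 1.78 to 2.62, then dropping off. Off the dwell the spring pushes back, up to 5 N at the handle; on it the crank stays. Starts at 0 to 0.6.
- handle_mid (a point): Middle of the crank's black handle, a cylinder 20 mm across and 40 mm long that spins freely on its pin; it stands along the crank's axis, 55 mm from it, its foot 20 mm and its middle 40 mm above the cam's mid-plane. Below the foot is the 14 mm wide crank arm.
- plunger (a joint): Travel (m) of the spring-loaded plunger (the cam's follower) towards the carousel: 0 drawn back, 0.010 with its roller on the cam's dwell, when its nose stands in a fork of the carousel's rim.
- dish_c_mid (a point): Bystander: flat lidded dish on the blue mat in front; the point is its centre. Leave it alone.
- vial_mid (a point): Bystander: small amber vial on the base plate; the point is its centre. Leave it alone.
- marker_mid (a point): Bystander: marker pen on the blue mat; the point is its centre. Leave it alone.
- reagent: Bystander: white bottle; the origin is under its centre. Leave it alone.
- medium: Bystander: clear bottle; the origin is under its centre. Leave it alone.
- tip_box: Bystander: grey tip box; the origin is under its centre. Leave it alone.
Things that resemble listed ones, but are neither listed nor needed, are in the scene too. Of the things that look like the part that bears pot_mid, the smallest one is meant.

How it is judged:
On the way, in this order (a step that is already met when the one before it is completed fails the run):
1. the pot is under the lens with the carousel in its detent and the plunger still drawn back (horizontal distance between pot_mid and view_point below 0.008 m and (value of joint carousel between 0.997 and 1.097 rad or value of joint carousel between -1.097 and -0.997 rad) and value of joint plunger below 0.003 m and velocity of joint carousel between -0.05 and 0.05 rad/s), for 0.2 s.
2. the plunger's roller is on the cam's dwell (value of joint crank between 1.78 and 2.62 rad and value of joint plunger above 0.0092 m), for 0.2 s.
At the end, for the whole second after the job is handed in: The pot stands upright in its nest within 8 mm of the point under the lens, the carousel within 0.05 rad of its detent one place from the start; the crank is within 0.42 rad of the middle of the dwell (2.20 rad) with the plunger out by more than 9.2 mm; all at rest and let go (all of step 2 and horizontal distance between pot_mid and view_point below 0.008 m and (value of joint carousel between 0.997 and 1.097 rad or value of joint carousel between -1.097 and -0.997 rad) and velocity of joint carousel between -0.05 and 0.05 rad/s and velocity of joint crank between -0.05 and 0.05 rad/s and angle between pot_mid's own z axis and vertical below 0.1 rad); the robot touches nothing.
It fails at once if the plunger is driven out before the carousel is in place (plunger beyond 4 mm with the pot more than 12 mm from the point under the lens) (value of joint plunger above 0.004 m and horizontal distance between pot_mid and view_point above 0.012 m).
It fails at once if the pot is tipped by more than 0.4 rad (angle between pot_mid's own z axis and vertical above 0.4 rad).
It fails at once if a bystander is moved by more than 30 mm, or a flat dish leaves the carousel's top (distance of any of dish_c_mid, vial_mid, marker_mid, reagent, medium, tip_box from where it was at the start of the episode above 0.03 m or height (world z) of any of dish_a_mid, dish_b_mid below 0.07 m).
It also fails if it takes over 64 s, if anything falls off the work surface, if the arm or the gripper's body presses on something with over 40 N, if the wrist force passes 120 N, or if a joint passes its speed limit or range.

## Working session

There is one attempt and no reset: what is moved stays moved. The work goes in short steps, Python scripts to look and compute and a tool call to move; the robot and the scene stay as the last step left them, time stands still between calls to the robot, and variables do not carry over. Pictures are saved under pics/ and viewed, about 8 in all and at most 12, crops included, and the job is handed in when it is done.

Besides the shell and the picture viewer there is one more tool, called after ">>>" as name(argument=value, ...), one argument or row to a line, values as JSON. play_rows: Moves the arm, as the interface text tells. Its arguments: {"type":"object","properties":{"commands":{"type":"array"},"fingers":{"type":"number"},"grip_force":{"type":"number"}},"required":["commands"]}

```bash
ls; mkdir -p pics; python3 - <<'E'
from station import env
import cv2,numpy as np
s=env.read_state();print(s['time_s'],s['position'],s['tcp_rot'],s['grip_width'])
for c in('side','top'):
    im,d=env.capture(c);cv2.imwrite(f'pics/{c}0.png',im[...,::-1]);print(c,env.camera_info(c))
    for l in('station','carousel_centre','peg_near','peg_right','pot_mid','dish_a_mid','dish_b_mid','view_point','cam_axis','cam_nose','lamp','handle_mid','vial_mid','dish_c_mid'):
        print(l,[(np.round(r['at'],3).tolist(),round(r['conf'],2)) for r in env.spot_point(c,l)[:4]])
E
```

```text
pics
0.0 [ 0.1992026  -0.59186823  0.22596688] [-7.48904336e-04  9.86850280e-01  1.61635138e-01 -2.16623429e-04] 0.09201611772674771
side {'fov_y': 46.850075313480104, 'cx': 335.3876747603713, 'cy': 236.3774053289668, 'xyz': array([-0.09140965,  0.69749398,  0.92780366]), 'orientation': array([-0.31245332, -0.16487596,  0.42102982,  0.8354177 ])}
station [([0.589, -0.033, 0.004], 0.61), ([0.54, 0.126, 0.099], 0.42)]
carousel_centre [([0.599, 0.086, 0.077], 0.67)]
peg_near [([0.5, 0.094, 0.101], 0.82)]
peg_right [([0.543, 0.005, 0.101], 0.94)]
pot_mid [([0.541, 0.127, 0.098], 0.95), ([0.494, 0.395, 0.029], 0.83), ([0.406, 0.295, 0.032], 0.76), ([0.609, -0.174, 0.102], 0.5)]
dish_a_mid [([0.659, 0.12, 0.08], 0.6)]
dish_b_mid [([0.659, 0.119, 0.083], 0.73), ([0.596, 0.022, 0.081], 0.56)]
view_point [([0.604, 0.157, 0.073], 0.92), ([0.668, -0.457, 0.002], 0.32)]
cam_axis [([0.588, -0.154, 0.088], 0.92), ([0.594, 0.022, 0.082], 0.69)]
cam_nose [([0.611, -0.173, 0.103], 0.68), ([0.54, -0.204, 0.106], 0.53)]
lamp [([0.64, -0.169, 0.321], 0.62)]
handle_mid [([0.541, -0.202, 0.105], 0.55)]
vi
[... 422 characters left out ...]
, 0.005, 0.1], 0.74)]
peg_near [([0.5, 0.09, 0.096], 0.64)]
peg_right []
pot_mid [([0.541, 0.121, 0.1], 0.68), ([0.494, 0.4, 0.027], 0.64)]
dish_a_mid [([0.659, 0.121, 0.08], 0.47)]
dish_b_mid [([0.596, 0.022, 0.086], 0.84), ([0.499, 0.091, 0.097], 0.44)]
view_point [([0.495, 0.091, 0.095], 0.63), ([0.602, 0.153, 0.074], 0.56)]
cam_axis [([0.587, -0.153, 0.091], 0.76), ([0.542, 0.001, 0.1], 0.58), ([0.601, 0.154, 0.073], 0.53)]
cam_nose [([0.608, -0.168, 0.1], 0.61), ([0.658, 0.122, 0.081], 0.49)]
lamp [([0.634, -0.169, 0.318], 0.63)]
handle_mid []
vial_mid [([0.488, -0.06, 0.029], 0.57), ([0.483, -0.462, 0.002], 0.56), ([0.594, -0.031, 0.002], 0.26)]
dish_c_mid [([0.37, 0.06, 0.012], 0.55)]
```

View pics/side0.png

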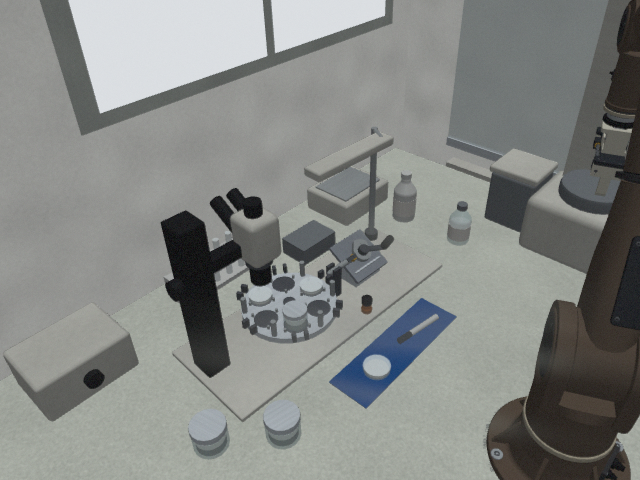

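View pics/top0.png

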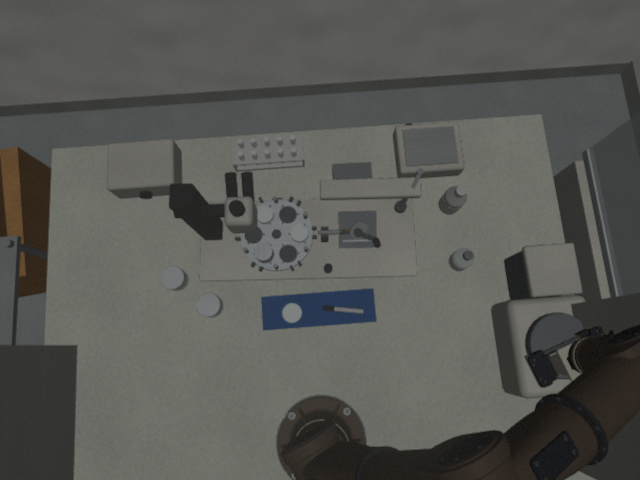

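The side picture shows the pot in the near-left nest (295,315), which has to go clockwise to get under the lens. Two bigger look-alike pots stand at the left. The top picture agrees: lamp bar at (370,190) beside the carousel, handle at (375,240). I'll push peg_right, which stays clear of both the microscope and the lamp.

>>> play_rows(
  commands=[
    [[0.012,0.025,0,0,0,0],[0.025,0.055,0,0,0,1],[0.04,0.09,0,0,0,2],[0.056,0.125,0,0,0,3],[0.072,0.16,0,0,0,4],[0.088,0.195,0,0,0,5],[0.104,0.23,0,0,0,6],[0.12,0.265,0,0,0,6],[0.136,0.3,0,0,0,6],[0.152,0.335,0,0,0,6],[0.168,0.37,0,0,0,6],[0.184,0.405,0,0,0,6],[0.2,0.44,-0.01,0,0,6],[0.215,0.475,-0.02,0,0,6],[0.23,0.505,-0.03,0,0,6],[0.24,0.525,-0.035,0,0,6],[0.247,0.537,-0.035,0,0,6],[0.25,0.54,-0.035,0,0,6],[0.25,0.54,-0.035,0,0,6],[0.25,0.54,-0.035,0,0,6]],
  ],
  fingers=0.72,
)

```text
time_s: 3.17
position: [0.4492, -0.0533, 0.1918]
tcp_rot: [0.0, 0.977, 0.213, -0.0]
ft_force: [0.2, -0.1, 0.3]
grip_width: 0.0255
```

>>> play_rows(
  commands=[
    [[0.015,0.01,0,0,0,0],[0.04,0.025,-0.01,0,0,0],[0.065,0.04,-0.02,0,0,0],[0.085,0.05,-0.03,0,0,0],[0.095,0.057,-0.04,0,0,0],[0.095,0.057,-0.045,0,0,0],[0.095,0.057,-0.055,0,0,0],[0.095,0.057,-0.063,0,0,0],[0.095,0.057,-0.069,0,0,0],[0.095,0.057,-0.075,0,0,0],[0.095,0.057,-0.08,0,0,0],[0.095,0.057,-0.083,0,0,0],[0.095,0.057,-0.083,0,0,0]],
  ],
)

```text
time_s: 4.25
position: [0.544, 0.0044, 0.1082]
tcp_rot: [0.0, 0.977, 0.213, -0.0]
ft_force: [0.5, -0.4, 0.6]
grip_width: 0.026
```

```bash
python3 - <<'E'
from station import env
import cv2,numpy as np
s=env.read_state();print(s['time_s'],s['position'],s['ft_force'],s['grip_width'])
im,d=env.capture('side');cv2.imwrite('pics/s1.png',cv2.resize(im[180:400,150:450,::-1],None,fx=2.6,fy=2.6,interpolation=3))
E
```

```text
4.25 [0.5439976  0.00442259 0.1082282 ] [ 0.54690086 -0.35739928  0.59153912] 0.02595849843460833
```

View pics/s1.png

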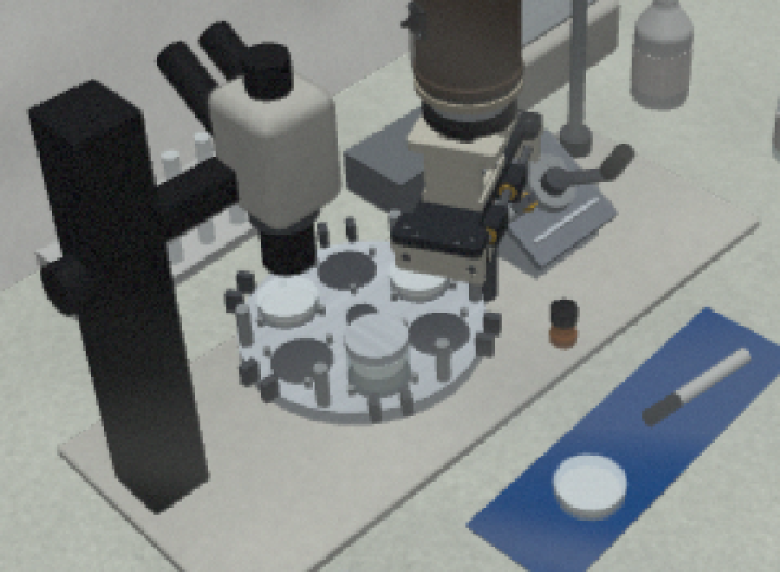

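The gripper straddles peg_right (crop ~480,270), with zero force. I'll lower it, narrow the cage and sweep the arc.

>>> play_rows(
  commands=[
    [[0.0005,-0.001,-0.005,0,0,0],[0.0005,-0.001,-0.01,0,0,0],[0.0005,-0.001,-0.015,0,0,0],[0.0005,-0.001,-0.015,0,0,0],[0.0005,-0.001,-0.015,0,0,0],[0.0005,-0.001,-0.015,0,0,0]],
  ],
  fingers=0.826,
  grip_force=5,
)

```text
time_s: 4.8
position: [0.5449, 0.0038, 0.0937]
tcp_rot: [-0.0, 0.977, 0.213, -0.0]
ft_force: [-0.1, 0.1, -0.4]
grip_width: 0.016
```

>>> play_rows(
  commands=[
    [[-0.003,0.002,0,0,0,0],[-0.007,0.005,0,0,0,0],[-0.01,0.008,0,0,0,0],[-0.0135,0.0105,0,0,0,0],[-0.017,0.0135,0,0,0,0],[-0.0195,0.0165,0,0,0,0],[-0.0225,0.02,0,0,0,0],[-0.025,0.0235,0,0,0,0],[-0.0275,0.027,0,0,0,0],[-0.03,0.0305,0,0,0,0],[-0.0325,0.034,0,0,0,0],[-0.0345,0.038,0,0,0,0],[-0.0345,0.038,0,0,0,0]],
  ],
)

```text
time_s: 5.88
position: [0.5093, 0.0414, 0.0938]
tcp_rot: [0.0, 0.977, 0.213, -0.001]
ft_force: [0.3, 0.9, -0.0]
grip_width: 0.0156
```

>>> play_rows(
  commands=[
    [[-0.002,0.004,0,0,0,-2],[-0.0035,0.008,0,0,0,-4],[-0.005,0.012,0,0,0,-6],[-0.0065,0.016,0,0,0,-9],[-0.0075,0.02,0,0,0,-11],[-0.0085,0.0245,0,0,0,-14],[-0.0095,0.029,0,0,0,-16],[-0.01,0.033,0,0,0,-18],[-0.0105,0.037,0,0,0,-20],[-0.0105,0.041,0,0,0,-23],[-0.0105,0.045,0,0,0,-25],[-0.0105,0.048,0,0,0,-27],[-0.0105,0.051,0,0,0,-28],[-0.0105,0.0515,0,0,0,-28],[-0.0105,0.0515,0,0,0,-28],[-0.0105,0.0515,0,0,0,-28]],
  ],
)

```text
time_s: 7.22
position: [0.5004, 0.0936, 0.094]
tcp_rot: [-0.0, 1.0, -0.029, 0.0]
ft_force: [0.1, -1.0, 0.2]
grip_width: 0.0163
```

>>> play_rows(
  commands=[
    [[0,0,0,0,0,0],[0,0,0,0,0,0],[0,0,0,0,0,0],[0,0,0,0,0,0],[0,0,0.01,0,0,0],[0,0,0.02,0,0,0],[0,0,0.04,0,0,0],[0,0,0.06,0,0,0],[0,0,0.08,0,0,0],[-0.02,-0.01,0.09,0,0,0],[-0.04,-0.02,0.1,0,0,0],[-0.06,-0.04,0.1,0,0,0],[-0.08,-0.06,0.1,0,0,0],[-0.1,-0.09,0.1,0,0,0],[-0.1,-0.12,0.1,0,0,0],[-0.1,-0.15,0.1,0,0,0],[-0.1,-0.18,0.1,0,0,0],[-0.1,-0.2,0.1,0,0,0],[-0.1,-0.2,0.1,0,0,0]],
  ],
  fingers=0.72,
)

```text
time_s: 8.8
position: [0.3999, -0.111, 0.1949]
tcp_rot: [0.001, 0.999, -0.032, 0.001]
ft_force: [0.2, 0.2, 0.4]
grip_width: 0.0259
```

```bash
python3 - <<'E'
from station import env
import cv2,numpy as np
s=env.read_state();print(s['time_s'],s['position'],s['ft_force'],s['joint_pos'])
for c in('side','top'):
    im,d=env.capture(c)
    if c=='side':cv2.imwrite('pics/s2.png',cv2.resize(im[180:400,150:450,::-1],None,fx=2.6,fy=2.6,interpolation=3))
    for l in('carousel_centre','peg_near','peg_right','pot_mid','view_point','cam_axis','cam_nose','handle_mid','lamp'):
      for f in ('spot_point','find_in'):
        print(c,f,l,[(np.round(r['at'],3).tolist(),round(r['conf'],2)) for r in getattr(env,f)(c,l)[:3]])
E
```

```text
8.8 [ 0.39988168 -0.11100432  0.19494472] [0.24221327 0.20423398 0.35763347] [ 0.25846197  0.13519128 -0.13079441  2.08726458  0.02382036  0.91859097
 -1.5211409 ]
side spot_point carousel_centre [([0.598, 0.088, 0.074], 0.78)]
side find_in carousel_centre [([0.591, 0.163, 0.076], 0.85)]
side spot_point peg_near [([0.554, 0.177, 0.102], 0.61)]
side find_in peg_near [([0.581, 0.098, 0.078], 0.84), ([0.596, 0.164, 0.074], 0.17)]
side spot_point peg_right [([0.498, 0.097, 0.1], 0.83)]
side find_in peg_right [([0.576, 0.1, 0.077], 0.65)]
side spot_point pot_mid [([0.406, 0.294, 0.034], 0.94), ([0.598, 0.155, 0.102], 0.86), ([0.495, 0.397, 0.03], 0.66)]
side find_in pot_mid [([0.593, 0.167, 0.123], 0.88), ([0.479, 0.404, 0.058], 0.69), ([0.395, 0.305, 0.061], 0.59)]
side spot_point view_point [([0.6, 0.155, 0.073], 0.61)]
side find_in view_point [([0.595, 0.163, 0.073], 0.83), ([0.579, 0.099, 0.078], 0.7)]
side spot_point cam_axis [([0.589, -0.155, 0.087], 0.94)]
side find_in cam_axis [([0.596, 0.161, 0.074], 0.65)]
side spot_point cam_nose [([0.61, -0.169, 0.105], 0.87)]
side find_in cam
[... 1005 characters left out ...]
0.611, 0.013, 0.072], 0.9)]
top spot_point cam_axis [([0.584, -0.151, 0.087], 0.56)]
top find_in cam_axis [([0.61, 0.019, 0.08], 0.74), ([0.657, 0.049, 0.089], 0.58), ([0.588, 0.085, 0.072], 0.21)]
top spot_point cam_nose [([0.61, -0.17, 0.098], 0.95), ([0.65, 0.053, 0.08], 0.25)]
top find_in cam_nose [([0.574, -0.161, 0.097], 0.95), ([0.37, 0.059, 0.019], 0.66), ([0.588, 0.083, 0.079], 0.32)]
top spot_point handle_mid [([0.494, 0.092, 0.102], 0.69), ([0.545, -0.2, 0.11], 0.62)]
top find_in handle_mid [([0.544, -0.196, 0.122], 0.6)]
top spot_point lamp [([0.63, -0.17, 0.317], 0.79), ([0.601, 0.154, 0.098], 0.59)]
top find_in lamp [([0.607, 0.019, 0.073], 0.93), ([0.592, -0.093, 0.09], 0.35)]
```

View pics/s2.png

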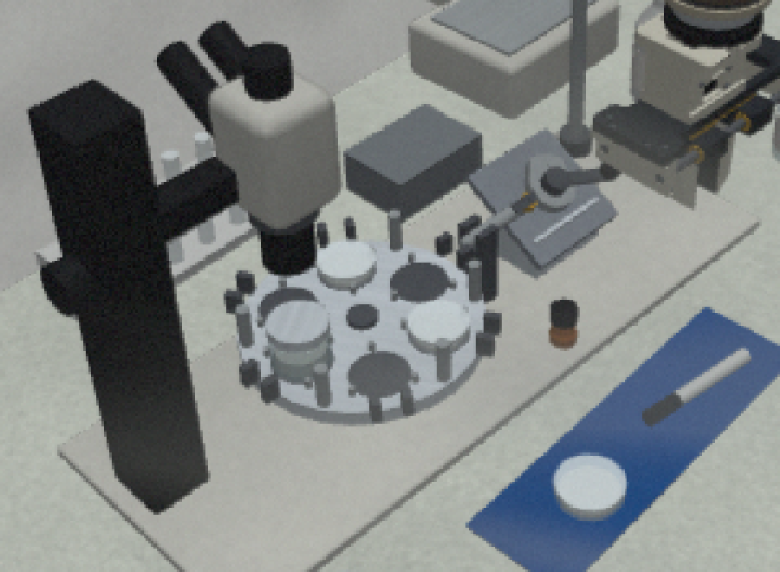

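The pot (crop 300,340) now sits in the nest straight below the lens (287,265), and the networks put it within a few mm of view_point. The plunger still looks drawn back, and crank is about 0.05. Next I tilt the tool along the crank's axis and approach the handle with the jaws along y.

>>> play_rows(
  commands=[
    [[0.005,-0.005,0.002,-0.2,-3,0],[0.015,-0.015,0.005,-0.4,-7,0],[0.028,-0.028,0.005,-0.7,-12,0],[0.042,-0.042,0.005,-1,-17,0],[0.056,-0.056,0.005,-1.3,-22,0],[0.07,-0.07,0.005,-1.5,-26,0],[0.082,-0.082,0.005,-1.6,-29,0],[0.09,-0.088,0.005,-1.7,-30,0],[0.09,-0.088,0.005,-1.7,-30,0],[0.09,-0.088,0.005,-1.7,-30,0]],
  ],
  fingers=0.52,
)

```text
time_s: 11.53
position: [0.4896, -0.1949, 0.1985]
tcp_rot: [0.007, 0.966, -0.029, 0.258]
ft_force: [0.3, 0.5, 0.8]
grip_width: 0.0441
```

```bash
python3 - <<'E'
from station import env
import cv2,numpy as np
from scipy.spatial.transform import Rotation as R
s=env.read_state();q=s['tcp_rot'];print(s['time_s'],s['position'],s['grip_width'],s['joint_pos']);print(R.from_quat(q,scalar_first=True).as_matrix().round(3))
im,d=env.capture('side');cv2.imwrite('pics/s3.png',cv2.resize(im[170:320,280:480,::-1],None,fx=4,fy=4,interpolation=3))
for c in('side','top'):
    if c=='top':env.capture(c)
    for l in('cam_axis','handle_mid'):
        print(c,l,[(np.round(r['at'],3).tolist(),round(r['conf'],2)) for r in env.spot_point(c,l)[:3]])
E
```

```text
11.5333 [ 0.48955211 -0.19488999  0.19845126] 0.044051715985617836 [ 0.53099667  0.10756671 -0.147722    2.26437744 -0.50544541  0.30885897
 -0.79542421]
[[ 0.865 -0.06   0.499]
 [-0.053 -0.998 -0.028]
 [ 0.5   -0.002 -0.866]]
side cam_axis [([0.587, -0.155, 0.084], 0.94), ([0.539, 0.059, 0.084], 0.16)]
side handle_mid [([0.54, -0.203, 0.106], 0.41)]
top cam_axis [([0.585, -0.154, 0.089], 0.88)]
top handle_mid [([0.544, -0.201, 0.108], 0.55), ([0.481, -0.462, 0.002], 0.51)]
```

View pics/s3.png

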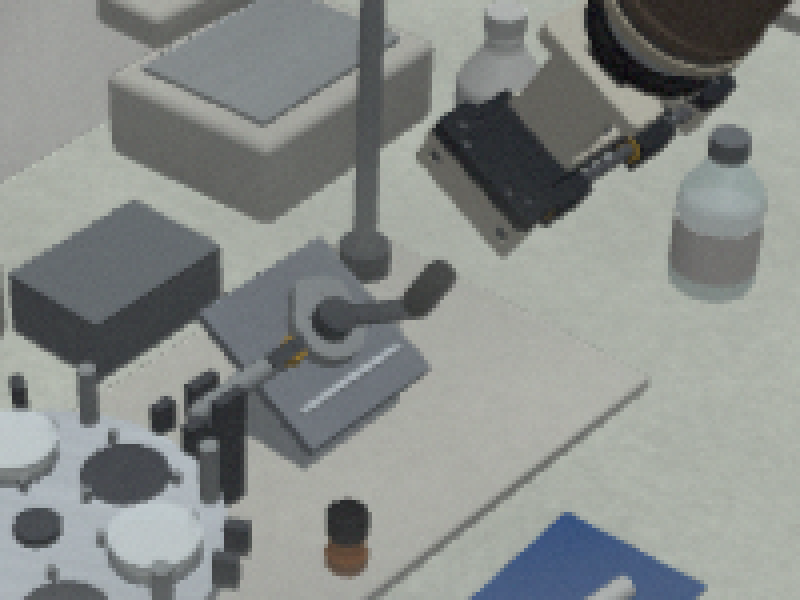

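The view shows the handle at crop (432,288), free, pointing low-right, and the plunger retracted. Going down along the axis.

>>> play_rows(
  commands=[
    [[0.006,-0.002,-0.01,0,0,0],[0.012,-0.004,-0.02,0,0,0],[0.018,-0.005,-0.03,0,0,0],[0.0235,-0.0055,-0.0395,0,0,0],[0.0295,-0.006,-0.05,0,0,0],[0.036,-0.006,-0.06,0,0,0],[0.0415,-0.0065,-0.07,0,0,0],[0.047,-0.0065,-0.08,0,0,0],[0.053,-0.007,-0.09,0,0,0],[0.058,-0.007,-0.098,0,0,0],[0.0615,-0.007,-0.1045,0,0,0],[0.0615,-0.007,-0.1045,0,0,0],[0.0615,-0.007,-0.1045,0,0,0]],
  ],
)

```text
time_s: 12.92
position: [0.5529, -0.2027, 0.0986]
tcp_rot: [0.005, 0.966, -0.029, 0.255]
ft_force: [0.0, -0.2, 0.2]
grip_width: 0.0446
```

>>> play_rows(
  commands=[
    [[0,0,0,0,0,0],[0,0,0,0,0,0],[0,0,0,0,0,0],[0,0,0,0,0,0],[0,0,0,0,0,0],[0,0,0,0,0,0],[0,0,0,0,0,0],[0,0,0,0,0,0]],
  ],
  fingers=0.9,
  grip_force=15,
)

```text
time_s: 13.58
position: [0.5527, -0.2018, 0.0991]
tcp_rot: [0.004, 0.966, -0.028, 0.256]
ft_force: [-2.0, 4.9, 4.4]
grip_width: 0.02
```

```bash
python3 - <<'E'
from station import env
import cv2,numpy as np
s=env.read_state();print(s['time_s'],s['position'],s['ft_force'],s['grip_width'],s['joint_pos'])
im,d=env.capture('side');cv2.imwrite('pics/s4.png',cv2.resize(im[170:320,280:480,::-1],None,fx=4,fy=4,interpolation=3))
E
```

```text
13.5833 [ 0.55271765 -0.20181272  0.09911724] [-2.00141868  4.88004516  4.43058175] 0.01996219833319954 [ 0.43101318  0.37242312 -0.0947719   2.24471578 -1.31746589  0.11916438
  0.01012355]
```

View pics/s4.png

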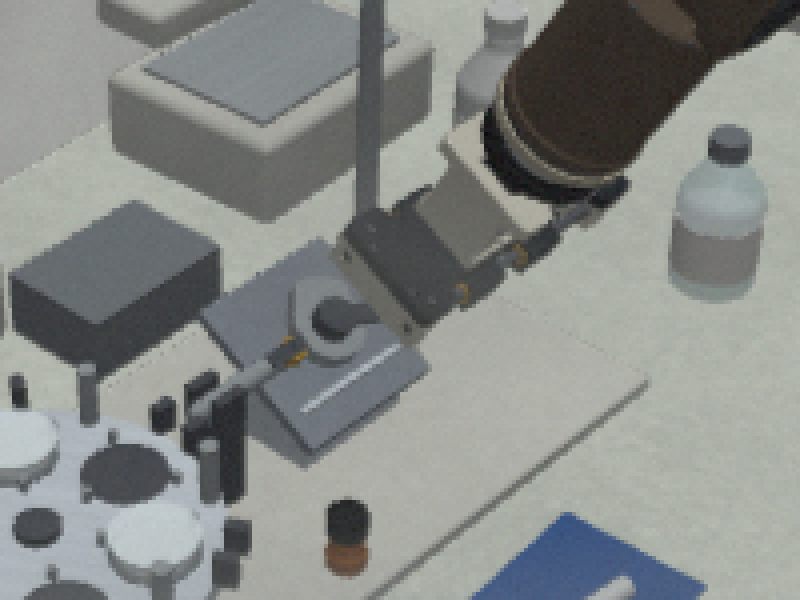

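Gripped: the opening of 20 mm matches the handle. But joints 5 and 6 are at their limits. The handle spins and tilting about the jaw axis is free, so I'll lessen the tilt by 10° first.

>>> play_rows(
  commands=[
    [[0,0,0.001,0.1,2,0],[-0.001,0,0.002,0.2,4,0],[-0.001,0,0.002,0.3,6,0],[-0.0015,0,0.002,0.4,8,0],[-0.002,0,0.002,0.5,10,0],[-0.002,0,0.002,0.5,10,0],[-0.002,0,0.002,0.5,10,0]],
  ],
)

```text
time_s: 14.22
position: [0.5514, -0.2027, 0.1009]
tcp_rot: [0.004, 0.985, -0.028, 0.171]
ft_force: [2.8, 3.7, -0.3]
grip_width: 0.0195
```

```bash
python3 - <<'E'
from station import env
import numpy as np
from scipy.spatial.transform import Rotation as R
s=env.read_state();M=R.from_quat(s['tcp_rot'],scalar_first=True).as_matrix()
print(s['time_s'],s['position'],s['ft_force'],s['grip_width'],s['joint_pos'].round(3));print(M.round(3),s['position']-.019*M[:,2])
E
```

```text
14.2167 [ 0.55135578 -0.20272272  0.10094243] [ 2.75324611  3.7495604  -0.2676854 ] 0.019498605032493097 [-0.071  0.411  0.508  2.139 -0.807  0.423 -0.549]
[[ 0.94  -0.057  0.336]
 [-0.054 -0.998 -0.017]
 [ 0.337 -0.003 -0.942]] [ 0.54496611 -0.20240861  0.11883303]
```

```bash
cat > rows.py <<'E'
import numpy as np,sys
from station import env
from scipy.spatial.transform import Rotation as R
A=np.array([.588,-.154,.085]);psi=-.05
S=R.from_euler('z',psi); xc,yc,zc=[S.apply(v) for v in ([.866,0,.5],[0,1,0],[-.5,0,.866])]; ys=S.apply([0,1,0])
def rows(th1,n,h1,tilt):
    s=env.read_state();q=R.from_quat(s['tcp_rot'],scalar_first=True);z=q.as_matrix()[:,2]
    g=s['position']-.019*z;v=g-A;a,b,h=v@xc,v@yc,v@zc;r=np.hypot(a,b);th=np.degrees(np.arctan2(b,a))
    print('t',s['time_s'],'theta',th.round(1),'crank',np.radians(th+120).round(3),'r',r.round(4),'h',h.round(4),s['ft_force'].round(1),s['joint_pos'].round(2))
    for k in range(1,n+1):
        f=k/n;t=np.radians(th+(th1-th)*f);rr=r+(.055-r)*f;hh=h+(h1-h)*f
        rv=ys*tilt*f; p=A+rr*(np.cos(t)*xc+np.sin(t)*yc)+hh*zc+.019*R.from_rotvec(rv,degrees=True).apply(z)
        print(np.round(p-s['position'],4).tolist()+rv.round(1).tolist(),end=', ')
    print()
if __name__=='__main__': rows(*[float(sys.argv[1]),int(sys.argv[2]),float(sys.argv[3]),float(sys.argv[4])])
E
python3 rows.py -75 19 .045 0
```

```text
t 14.2167 theta -109.8 crank 0.178 r 0.0537 h 0.0496 [ 2.8  3.7 -0.3] [-0.07  0.41  0.51  2.14 -0.81  0.42 -0.55]
[0.0015, -0.0007, 0.0006, 0.0, 0.0, 0.0], [0.003, -0.0013, 0.0012, 0.0, 0.0, 0.0], [0.0045, -0.0019, 0.0018, 0.0, 0.0, 0.0], [0.006, -0.0025, 0.0024, 0.0, 0.0, 0.0], [0.0076, -0.003, 0.0031, 0.0, 0.0, 0.0], [0.0091, -0.0034, 0.0037, 0.0, 0.0, 0.0], [0.0107, -0.0038, 0.0043, 0.0, 0.0, 0.0], [0.0123, -0.0041, 0.005, 0.0, 0.0, 0.0], [0.0139, -0.0044, 0.0056, 0.0, 0.0, 0.0], [0.0155, -0.0046, 0.0063, 0.0, 0.0, 0.0], [0.0172, -0.0048, 0.007, 0.0, 0.0, 0.0], [0.0188, -0.0049, 0.0076, 0.0, 0.0, 0.0], [0.0204, -0.005, 0.0083, 0.0, 0.0, 0.0], [0.022, -0.005, 0.009, 0.0, 0.0, 0.0], [0.0237, -0.0049, 0.0096, 0.0, 0.0, 0.0], [0.0253, -0.0048, 0.0103, 0.0, 0.0, 0.0], [0.027, -0.0046, 0.0109, 0.0, 0.0, 0.0], [0.0286, -0.0044, 0.0116, 0.0, 0.0, 0.0], [0.0302, -0.0041, 0.0123, 0.0, 0.0, 0.0],
```

>>> play_rows(
  commands=[
    [[0.0015,-0.0005,0.0005,0,0,0],[0.003,-0.0015,0.001,0,0,0],[0.0045,-0.002,0.002,0,0,0],[0.006,-0.0025,0.0025,0,0,0],[0.0075,-0.003,0.003,0,0,0],[0.009,-0.0035,0.0035,0,0,0],[0.0105,-0.004,0.0045,0,0,0],[0.0125,-0.004,0.005,0,0,0],[0.014,-0.0045,0.0055,0,0,0],[0.0155,-0.0045,0.0065,0,0,0],[0.017,-0.005,0.007,0,0,0],[0.019,-0.005,0.0075,0,0,0],[0.0205,-0.005,0.0085,0,0,0],[0.022,-0.005,0.009,0,0,0],[0.0235,-0.005,0.0095,0,0,0],[0.0255,-0.005,0.0105,0,0,0],[0.027,-0.0045,0.011,0,0,0],[0.0285,-0.0045,0.0115,0,0,0],[0.03,-0.004,0.0125,0,0,0],[0.03,-0.004,0.0125,0,0,0]],
  ],
  fingers=0.95,
  grip_force=25,
)

```text
time_s: 15.88
position: [0.5786, -0.2067, 0.1143]
tcp_rot: [0.001, 0.985, -0.03, 0.17]
ft_force: [-19.4, 8.8, 30.1]
grip_width: 0.0194
```

```bash
python3 rows.py -35 20 .045 -5
```

```text
t 15.8833 theta -77.1 crank 0.749 r 0.0546 h 0.0474 [-19.4   8.8  30.1] [-0.1   0.43  0.55  2.07 -0.77  0.49 -0.61]
[0.0018, 0.0004, 0.0009, -0.0, -0.2, -0.0], [0.0037, 0.0008, 0.0018, -0.0, -0.5, -0.0], [0.0055, 0.0013, 0.0027, -0.0, -0.7, -0.0], [0.0073, 0.0019, 0.0035, -0.0, -1.0, -0.0], [0.0091, 0.0026, 0.0044, -0.1, -1.2, -0.0], [0.0109, 0.0033, 0.0052, -0.1, -1.5, -0.0], [0.0126, 0.0041, 0.0061, -0.1, -1.7, -0.0], [0.0143, 0.0049, 0.0069, -0.1, -2.0, -0.0], [0.016, 0.0059, 0.0077, -0.1, -2.2, -0.0], [0.0177, 0.0069, 0.0085, -0.1, -2.5, -0.0], [0.0193, 0.0079, 0.0092, -0.1, -2.7, -0.0], [0.0209, 0.009, 0.0099, -0.1, -3.0, -0.0], [0.0224, 0.0102, 0.0107, -0.2, -3.2, -0.0], [0.024, 0.0115, 0.0114, -0.2, -3.5, -0.0], [0.0255, 0.0128, 0.012, -0.2, -3.7, -0.0], [0.0269, 0.0141, 0.0127, -0.2, -4.0, -0.0], [0.0283, 0.0155, 0.0133, -0.2, -4.2, -0.0], [0.0296, 0.017, 0.0139, -0.2, -4.5, -0.0], [0.031, 0.0185, 0.0144, -0.2, -4.7, -0.0], [0.0322, 0.02, 0.015, -0.2, -5.0, -0.0],
```

Axial force of about 36 N: I'm pressing along the handle. Backing off a few mm along the axis.

>>> play_rows(
  commands=[
    [[-0.001,0,0.0015,0,0,0],[-0.0015,0,0.003,0,0,0],[-0.002,0,0.0035,0,0,0],[-0.002,0,0.0035,0,0,0]],
  ],
)

```text
time_s: 16.22
position: [0.5779, -0.206, 0.1156]
tcp_rot: [0.002, 0.985, -0.029, 0.17]
ft_force: [4.8, 5.0, -11.0]
grip_width: 0.0193
```

```bash
python3 - <<'E'
from station import env
import cv2
im,d=env.capture('side');cv2.imwrite('pics/s5.png',cv2.resize(im[120:320,260:460,::-1],None,fx=3,fy=3,interpolation=3))
E
python3 rows.py -35 20 .049 -5
```

```text
t 16.2667 theta -76.9 crank 0.752 r 0.0539 h 0.0489 [  4.1   4.1 -10.4] [-0.11  0.43  0.56  2.07 -0.76  0.49 -0.62]
[0.0018, 0.0003, 0.001, -0.0, -0.2, -0.0], [0.0035, 0.0008, 0.002, -0.0, -0.5, -0.0], [0.0053, 0.0012, 0.003, -0.0, -0.7, -0.0], [0.007, 0.0018, 0.0039, -0.0, -1.0, -0.0], [0.0087, 0.0024, 0.0049, -0.1, -1.2, -0.0], [0.0104, 0.0031, 0.0058, -0.1, -1.5, -0.0], [0.0121, 0.0039, 0.0068, -0.1, -1.7, -0.0], [0.0137, 0.0047, 0.0077, -0.1, -2.0, -0.0], [0.0153, 0.0056, 0.0086, -0.1, -2.2, -0.0], [0.0169, 0.0066, 0.0095, -0.1, -2.5, -0.0], [0.0185, 0.0076, 0.0103, -0.1, -2.7, -0.0], [0.02, 0.0087, 0.0112, -0.1, -3.0, -0.0], [0.0215, 0.0098, 0.012, -0.2, -3.2, -0.0], [0.023, 0.011, 0.0128, -0.2, -3.5, -0.0], [0.0244, 0.0123, 0.0136, -0.2, -3.7, -0.0], [0.0258, 0.0136, 0.0143, -0.2, -4.0, -0.0], [0.0272, 0.015, 0.015, -0.2, -4.2, -0.0], [0.0285, 0.0165, 0.0158, -0.2, -4.5, -0.0], [0.0297, 0.0179, 0.0164, -0.2, -4.7, -0.0], [0.031, 0.0195, 0.0171, -0.2, -5.0, -0.0],
```

View pics/s5.png

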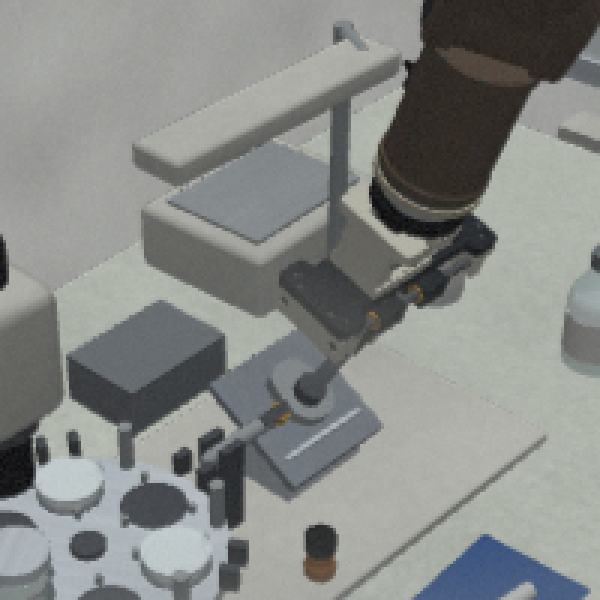

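The crank arm follows (crop 320,380) and the gripper is well clear of the lamp. Continuing.

>>> play_rows(
  commands=[
    [[0.002,0.0005,0.0005,0,-0.2,0],[0.004,0.001,0.001,0,-0.5,0],[0.0055,0.001,0.002,0,-0.7,0],[0.0075,0.002,0.003,0,-1,0],[0.009,0.0025,0.004,0,-1.2,0],[0.011,0.003,0.005,0,-1.5,0],[0.0125,0.004,0.006,0,-1.7,0],[0.014,0.0045,0.007,-0.1,-2,0],[0.016,0.0055,0.008,-0.1,-2.2,0],[0.0175,0.0065,0.0085,-0.1,-2.5,0],[0.019,0.0075,0.0095,-0.1,-2.7,0],[0.0205,0.0085,0.0105,-0.1,-3,0],[0.022,0.01,0.011,-0.2,-3.2,0],[0.0235,0.011,0.012,-0.2,-3.5,0],[0.025,0.0125,0.0125,-0.2,-3.7,0],[0.0265,0.0135,0.0135,-0.2,-4,0],[0.0275,0.015,0.014,-0.2,-4.2,0],[0.029,0.0165,0.015,-0.2,-4.5,0],[0.0305,0.018,0.0155,-0.2,-4.7,0],[0.0315,0.0195,0.016,-0.2,-5,0]],
  ],
  grip_force=20,
)

```text
time_s: 17.93
position: [0.6069, -0.1899, 0.1313]
tcp_rot: [0.004, 0.977, -0.03, 0.211]
ft_force: [-10.1, -2.7, -2.7]
grip_width: 0.0197
```

```bash
python3 rows.py 8 20 .049 -3
```

```text
t 17.9333 theta -39.1 crank 1.413 r 0.0553 h 0.0487 [-10.1  -2.7  -2.7] [-0.11  0.4   0.5   2.08 -0.83  0.41 -0.59]
[0.0013, 0.0017, 0.0007, -0.0, -0.1, -0.0], [0.0026, 0.0035, 0.0014, -0.0, -0.3, -0.0], [0.0038, 0.0054, 0.0021, -0.0, -0.4, -0.0], [0.0049, 0.0073, 0.0027, -0.0, -0.6, -0.0], [0.006, 0.0092, 0.0032, -0.0, -0.7, -0.0], [0.007, 0.0112, 0.0038, -0.0, -0.9, -0.0], [0.0079, 0.0133, 0.0043, -0.1, -1.0, -0.0], [0.0087, 0.0154, 0.0047, -0.1, -1.2, -0.0], [0.0095, 0.0175, 0.0051, -0.1, -1.3, -0.0], [0.0102, 0.0196, 0.0055, -0.1, -1.5, -0.0], [0.0108, 0.0218, 0.0058, -0.1, -1.6, -0.0], [0.0113, 0.024, 0.006, -0.1, -1.8, -0.0], [0.0118, 0.0262, 0.0062, -0.1, -1.9, -0.0], [0.0122, 0.0284, 0.0064, -0.1, -2.1, -0.0], [0.0125, 0.0307, 0.0065, -0.1, -2.2, -0.0], [0.0127, 0.0329, 0.0066, -0.1, -2.4, -0.0], [0.0129, 0.0352, 0.0067, -0.1, -2.5, -0.0], [0.0129, 0.0374, 0.0066, -0.1, -2.7, -0.0], [0.0129, 0.0397, 0.0066, -0.1, -2.8, -0.0], [0.0128, 0.0419, 0.0065, -0.1, -3.0, -0.0],
```

>>> play_rows(
  commands=[
    [[0.0015,0.0015,0.0005,0,0,0],[0.0025,0.0035,0.0015,0,0,0],[0.004,0.0055,0.002,0,0,0],[0.005,0.0075,0.0025,0,-0.5,0],[0.006,0.009,0.003,0,-0.5,0],[0.007,0.011,0.004,0,-1,0],[0.008,0.0135,0.0045,0,-1,0],[0.0085,0.0155,0.0045,0,-1,0],[0.0095,0.0175,0.005,0,-1.5,0],[0.01,0.0195,0.0055,0,-1.5,0],[0.011,0.022,0.006,0,-1.5,0],[0.0115,0.024,0.006,0,-2,0],[0.012,0.026,0.006,0,-2,0],[0.012,0.0285,0.0065,0,-2,0],[0.0125,0.0305,0.0065,0,-2,0],[0.0125,0.033,0.0065,0,-2.5,0],[0.013,0.035,0.0065,0,-2.5,0],[0.013,0.0375,0.0065,0,-2.5,0],[0.013,0.0395,0.0065,0,-3,0],[0.013,0.042,0.0065,0,-3,0]],
  ],
)

```text
time_s: 19.6
position: [0.6217, -0.1479, 0.1388]
tcp_rot: [0.004, 0.971, -0.03, 0.238]
ft_force: [-4.7, -4.5, -5.7]
grip_width: 0.0195
```

```bash
python3 - <<'E'
from station import env
import cv2,numpy as np
im,d=env.capture('side');cv2.imwrite('pics/s6.png',cv2.resize(im[120:320,260:460,::-1],None,fx=3,fy=3,interpolation=3))
for l in('cam_axis','cam_nose','handle_mid'):
        print(l,[(np.round(r['at'],3).tolist(),round(r['conf'],2)) for r in env.spot_point('side',l)[:3]])
E
python3 rows.py 8 2 .049 0
```

```text
cam_axis [([0.588, -0.157, 0.085], 0.78), ([0.554, 0.177, 0.1], 0.46)]
cam_nose [([0.587, -0.122, 0.089], 0.97)]
handle_mid []
t 19.8 theta 9.1 crank 2.253 r 0.0572 h 0.0487 [-6.4 -0.6 -3.2] [-0.17  0.37  0.45  2.12 -0.89  0.31 -0.61]
[-0.001, -0.0007, -0.0004, 0.0, 0.0, 0.0], [-0.002, -0.0013, -0.0008, 0.0, 0.0, 0.0],
```

View pics/s6.png

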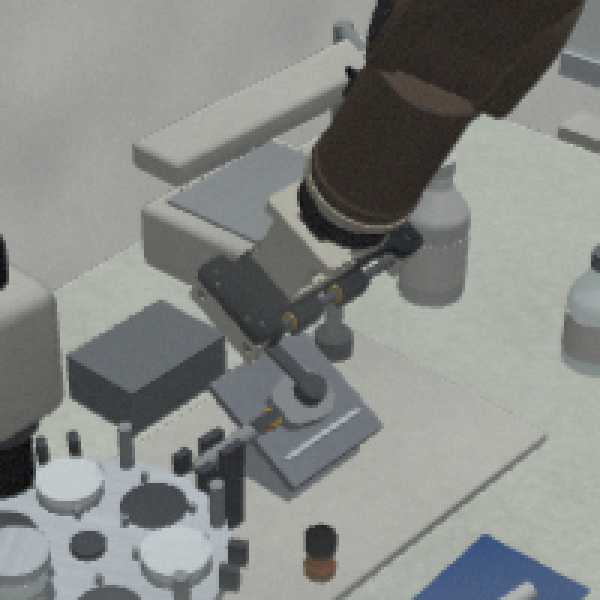

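The nose lies straight towards the plunger and the roller sits on it (crop 270,420); crank is about 2.2. Releasing and backing out along the axis.

>>> play_rows(
  commands=[
    [[0,0,0,0,0,0],[0,0,0,0,0,0],[0,0,0,0,0,0],[0,0,0,0,0,0],[0,0,0,0,0,0],[0,0,0,0,0,0],[-0.005,0,0.009,0,0,0],[-0.01,0,0.018,0,0,0],[-0.016,0,0.029,0,0,0],[-0.024,0.001,0.042,0,0,0],[-0.032,0.001,0.056,0,0,0],[-0.044,0.002,0.075,0,0,0],[-0.064,0.002,0.085,0,0,0],[-0.09,0.002,0.09,0,0,0],[-0.12,0.002,0.09,0,0,0],[-0.15,0.002,0.09,0,0,0],[-0.17,0.002,0.09,0,2,0],[-0.18,0.002,0.09,0,5,0],[-0.18,0.002,0.09,0,8,0],[-0.18,0.002,0.09,0,8,0]],
  ],
  fingers=0.52,
)

```text
time_s: 21.47
position: [0.4447, -0.1438, 0.2307]
tcp_rot: [0.005, 0.985, -0.028, 0.171]
ft_force: [1.4, 0.2, 0.4]
grip_width: 0.0442
```

```bash
python3 - <<'E'
from station import env
import cv2,numpy as np
s=env.read_state();print(s['time_s'],s['position'],s['ft_force'],s['grip_width'],s['joint_pos'].round(2),abs(s['joint_vel']).max())
for c in('side','top'):
    im,d=env.capture(c)
    if c=='side':cv2.imwrite('pics/s7.png',cv2.resize(im[170:400,190:460,::-1],None,fx=2.6,fy=2.6,interpolation=3))
    for l in('cam_axis','cam_nose','handle_mid','pot_mid','view_point','peg_right'):
        print(c,l,[(np.round(r['at'],3).tolist(),round(r['conf'],2)) for r in env.spot_point(c,l)[:3]])
E
```

```text
21.4667 [ 0.4447086  -0.1437704   0.23067162] [1.35928615 0.18304097 0.43171761] 0.044174130584680935 [-0.52 -0.07  0.76  2.24 -0.02  0.61 -1.38] 0.11167166143336123
side cam_axis [([0.585, -0.156, 0.085], 0.62)]
side cam_nose [([0.586, -0.117, 0.088], 0.6)]
side handle_mid [([0.609, -0.148, 0.144], 0.59), ([0.367, -0.097, 0.011], 0.35)]
side pot_mid [([0.403, 0.296, 0.033], 0.83), ([0.6, 0.158, 0.099], 0.66), ([0.492, 0.398, 0.03], 0.64)]
side view_point [([0.601, 0.155, 0.075], 0.77), ([0.484, -0.454, -0.001], 0.59)]
side peg_right [([0.496, 0.092, 0.102], 0.73), ([0.585, -0.124, 0.089], 0.69), ([0.634, -0.17, 0.318], 0.4)]
top cam_axis [([0.59, -0.154, 0.09], 0.76)]
top cam_nose [([0.586, -0.118, 0.082], 0.62), ([0.497, 0.089, 0.102], 0.15)]
top handle_mid [([0.616, -0.144, 0.147], 0.45)]
top pot_mid [([0.495, 0.4, 0.028], 0.9), ([0.602, 0.157, 0.101], 0.59), ([0.407, 0.303, 0.033], 0.58)]
top view_point [([0.603, 0.153, 0.076], 0.95)]
top peg_right [([0.496, 0.091, 0.099], 0.95), ([0.634, -0.169, 0.319], 0.26)]
```

View pics/s7.png

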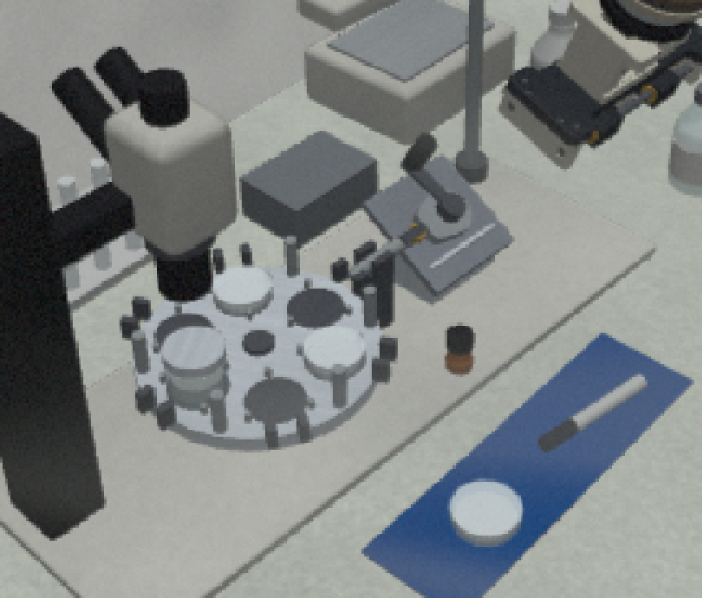

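The handle stays up-slope (crop 420,150), the plunger's nose is in the fork (355,270), and the pot stands upright under the lens. I'll let it settle, then hand in.

>>> play_rows(
  commands=[
    [[0,0,0,0,0,0],[0,0,0,0,0,0],[0,0,0,0,0,0],[0,0,0,0,0,0],[0,0,0,0,0,0],[0,0,0,0,0,0]],
  ],
)

```text
time_s: 22.67
position: [0.4431, -0.1439, 0.2293]
tcp_rot: [0.005, 0.985, -0.028, 0.17]
ft_force: [-0.6, 0.5, -0.1]
grip_width: 0.0443
```

```bash
python3 - <<'E'
from station import env
print(env.job_done())
E
```

```text
the job is handed in; nothing more can be done
None
```

I turned the carousel one click clockwise by caging peg_right, let it settle in its detent, then cranked the handle counter-clockwise onto the dwell. I let go, backed out along the crank's axis and handed in at about 22.7 s, under the 64 s limit. No verdict came back.

**Last checks**
- **Pot:** it stands upright in its nest. The networks put it within about 4 mm of the point under the lens, which is their own accuracy, so the 8 mm limit has some margin.
- **Crank:** about 2.2 rad, from where the nose and handle lie. It did not move after release.
- **Plunger:** the roller sits on the nose and the plunger's tip looks to be in the fork. I judged this from the picture and did not measure the travel.
- **Robot and bystanders:** the arm is clear, with about 0 N on it. The vial, marker and front dish look unmoved; I did not measure them or the bottles and tip box.

**What went less smoothly**
- **Joint limits:** on the first grip at the full 30° tilt, joints 5 and 6 came right to their limits. Joint 6 read 0.119 against a stated 0.12. I cut the tilt by 10° before cranking.
- **Wrist force:** it briefly reached about 36 N along the handle while cranking, because I was pushing inwards. I backed off a few millimetres and it stayed at about 12 N or less afterwards.

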